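# Hold the hold-down glass at its balance point for wiping

### The arm

A 7-joint arm with a two-finger parallel gripper is mounted at the origin on the work surface. World frame = base frame: x ahead of the robot, y to its left, z up, the work surface at z = 0. Lengths are in m, angles in rad, forces in N, time in s.
With the tool pointing down it reaches from about 0.425 to 0.875 m from the base axis. Payload 4.7 kg.
Tool frame: the origin (TCP) lies at the very end of the fingers, on their centre line; the grasp point (between the pads) lies 19 mm behind it (grip_point_offset is the distance from the TCP to the grasp point, in m); x points along the fingers, z is the direction in which the jaws open and shut, and the axes are right-handed (so a half turn about x gives the same grasp; the last joint's range is limited). The gripper opens to 87 mm and grips with 3 to 60 N. Pads are 19 mm wide; open, the fingers measure 117 mm over their backs; the gripper's body (75 mm by 190 mm) begins 51 mm behind the grasp point.
Start: joints at [1.191, 0.321, -0.07, 1.45, 0.023, 1.371, -0.057], TCP at [0.249, -0.6, 0.223] pointing down, gripper open.
Joint ranges: [-2.86, 2.86], [-0.3, 2.09], [-1.38, 1.24], [0.06, 2.45], [-1.56, 4.7], [0.09, 2.05], [-2.69, 2.69]. Speed limits (rad/s): [2.57, 2.57, 3.14, 3.14, 3.14, 3.14, 3.14].

### API

Orientations are given as a rotation vector (axis times angle).
In Python, from bench import get_state, get_image, calibration, close_job, grip_point_offset gives the robot as it stands.
- The arm moves only by the tool play_rows, never from a script. Its argument "targets" is a list of rows, each an object with "claw": the closure, from 0 (fully open) to 1 (shut); "linear": the shift along the tool's x, y, z as a fraction of full scale, a list of three; "rotation": the turn, a rotation vector about the tool's x, y, z as a fraction of full scale, a list of three. In form: [{"claw": claw, "linear": [x, y, z], "rotation": [wx, wy, wz]}, ...]. A call has 1 to 10 rows; each row shifts and turns the pose as measured when the row begins, along the tool's axes as they then stand; what a row does not reach is not made up. Full scale, the value 1, is 2.5 cm for a shift and 90 degrees for a turn. A row lasts 1/12 s, in which the tool goes at most 41.7 mm and 7.16 degrees, less where a joint would pass 70% of its speed; a pose out of reach is approached as far as the arm can. A call with a number of a shift or a turn outside -1 to 1 is refused whole. A call with a gripper value outside its range is refused whole. The fingers move at their own pace and stop on an object; "newtons" is the grip in N (left out, the last holds). Time passes only in rows, so rows that do not move let the fingers close. It gives the time, the measured TCP pose, the force and the opening at its end, in the units of the state.
- get_state(): the state, without advancing time (a new reading comes with each control period).
- get_image(name): name is "scene" or "side" or "wrist"; returns the picture (480x640x3 uint8, blue, green, red); there is no depth.
- calibration(name): a dict with "fx", "fy", "cx", "cy" (pixels), "rvec" (rotation vector, rad) and "tvec" (3), from world to camera coordinates, as OpenCV has them; the wrist camera has in their place "hand_eye" (4x4, takes a point from camera to tool coordinates, whose origin is the TCP and whose axes are the tool frame's). Camera axes: x right, y down, z forward; pixel columns grow to the right and rows downward; lengths in m; the calibration is good to about 2 mm. A picture is of the moment at which its call begins: read the wrist's pose just before it. calibration takes no time and is no camera call.
- close_job(): hands the job in, once; it reports no verdict.
The state is a dict: "time": time; "joint_positions": joint angles; "qd": joint speeds; "joint_torque": joint torques, N m; "position": TCP position; "tool_rot": TCP orientation; "ft_force": force on the tool from outside, world axes, zero at the start; "torque": the same for the moment, N m; "grip_width": opening from 0.0 (shut) to 1.0 (fully open).
Only numpy, scipy, OpenCV 4.12 (cv2) and the standard library are available. Lean on these libraries where they do the work, as an engineer would, in place of code of your own. Each camera call takes 0.05 s, during which the arm holds its last target. There are 200 camera calls.

### The job

The hold-down glass of the measuring stage is to be wiped on both faces: by its black grab rail, swing the tinted dust cover up and over, lay it gently back against its stop and let go, then raise the framed glass by its own grab rail to its balance point, where it would fall neither shut nor open. Finish holding it still there, rail gripped between the fingers, so that a colleague can wipe it. Never touch the glass pane, do not drop either flap or let the glass go over backwards, and leave the bottle, ring gauge and box of wipes where they stand.

Things in the scene. Friction and masses are not known exactly. Their poses are not given: they have to be found in the camera images.
- stage: fixed measuring stage, a grey casting with a red back light on the slotted bed; origin on the bed's top, 14 mm above the work surface. Its own x points away from the robot at yaw 0, y to the left, z up; it stands turned by up to 0.35 rad. The casting reaches x -50 to 100, y -80 to 120 mm, up to 38 mm; two buffer arms on its left reach y 170, 140 mm high. It carries the glass (hinged on the far side, +x) and over it the dust cover (hinged on the left side, +y)
- cover (a joint): hinge angle of the tinted red, see-through dust cover, 0.45 kg before its hidden variation of 0.8 to 1.25 times: 0 closed (level), grows as its right-hand edge is lifted, up and over to the left; 1.95 rad is its stop, two rubber buffers on which it leans back 22 degrees past upright. It passes its own balance at about 1.58 rad and falls freely on either side
- cover_hinge (a point): point on the cover's hinge axis, 113 mm to the left of the stage's origin, 80 mm above it; the axis runs along the stage's x
- cover_rail (a point): black grab rail of the dust cover: straight round bar, 12 mm thick, 100 mm long between two thin steel arms, parallel to the cover's hinge axis (stage x) and 238 mm from it, in the plane of the cover; 34 mm clear in front of the cover's edge. Point at the bar's middle, which with the cover closed lies at stage (0, -125, 80) mm. The bar is round and turns between finger pads, so a gripper that points down can follow it round
- glass (a joint): hinge angle of the framed hold-down glass, 0.87 kg: 0 lies closed, grows as its near edge is lifted up and away from the robot, stops at 1.95 rad. A brass ballast bar on the near edge of its upper face shifts its centre of mass, so its balance point, with the centre of mass right above the hinge, is at 1.467 rad: the frame then stands 6 degrees short of upright, leaning towards the closed side. Below that it falls shut, above that it falls open. The hinge turns freely
- glass_hinge (a point): point on the hinge axis of the glass, at stage (95, -10, 46) mm; the axis runs along the stage's y
- glass_rail (a point): black grab rail of the glass: round bar 12 mm thick, 100 mm long between two thin steel arms, along the stage's y, 34 mm clear of the frame; 190 mm out from the hinge axis and, when closed, 12 mm higher than it. Point at its middle, at stage (-95, -10, 58) mm when closed, beneath the closed cover; at the balance point it is 190 mm above the hinge axis, 8 mm on the robot's side of it
- glass_pane (a point): the clear glass in its aluminium frame, 108 x 126 x 4 mm, point at its middle, 76 mm from the hinge axis; not to be touched
- cleaner: bystander: white bottle with red cap, 52 mm across, 125 mm tall, origin at the centre of its foot
- gauge: bystander: steel ring gauge, 68 mm across, 24 mm tall, lying flat, origin at the centre of its underside
- wipes: bystander: cardboard box of wipes, 105 x 85 mm, 60 mm tall with a paper wipe standing 23 mm out of its top, origin at the centre of its underside

How it is judged:
On the way, in this order (a step that is already met when the one before it is completed fails the run):
1. the dust cover leans on its stop and has been let go (value of joint cover above 1.89 rad and velocity of joint cover between -0.1 and 0.1 rad/s and contact force between the fingers and cover below 0.1 N and value of joint glass below 0.1 rad), for 0.3 s.
2. the glass is at its balance point, still, rail gripped (value of joint glass between 1.397 and 1.537 rad and velocity of joint glass between -0.06 and 0.06 rad/s and contact force between the fingers and glass_c0 above 3 N), for 0.3 s.
At the end, for the whole second after the job is handed in: The robot still grips the rail of the glass (more than 3 N on it), the glass stands within 0.07 rad (4 degrees) of its balance point at 1.467 rad and is still (under 0.06 rad/s); the cover leans on its stop (within 0.06 rad of 1.95 rad), untouched (all of step 2 and value of joint cover above 1.89 rad and contact force between anything else and cover below 0.3 N); the arm keeps its last pose, push and grip.
It fails at once if the cover bangs onto its stop (faster than 1 rad/s in the last 0.08 rad) (value of joint cover above 1.87 rad and velocity of joint cover above 1 rad/s).
It fails at once if a flap drops shut (faster than 1.2 rad/s in the last 0.15 rad) ((value of joint cover below 0.15 rad and velocity of joint cover below -1.2 rad/s) or (value of joint glass below 0.15 rad and velocity of joint glass below -1.2 rad/s)).
It fails at once if the glass goes over backwards (past 1.75 rad), or is raised under the closed cover (value of joint glass above 1.75 rad or (value of joint glass above 0.15 rad and value of joint cover below 1.5 rad)).
It fails at once if the glass pane is touched (contact force between any of the fingers, the arm and glass_c1 above 0.5 N).
It fails at once if a bystander is disturbed (moved 20 mm or tipped) ((distance of cleaner from where it was at the start of the episode above 0.02 m or angle between cleaner's own z axis and vertical above 0.3 rad) or (distance of gauge from where it was at the start of the episode above 0.02 m or angle between gauge's own z axis and vertical above 0.3 rad) or (distance of wipes from where it was at the start of the episode above 0.02 m or angle between wipes's own z axis and vertical above 0.3 rad)).
It also fails if it takes over 64 s, if anything falls off the work surface, if the arm or the gripper's body presses on something with over 40 N, if the wrist force passes 120 N, or if a joint passes its speed limit or range.

## Working session

There is one attempt and no reset: what is moved stays moved. The work goes in short steps, Python scripts to look and compute and a tool call to move; the robot and the scene stay as the last step left them, time stands still between calls to the robot, and variables do not carry over. Pictures are saved under pics/ and viewed, about 8 in all and at most 12, crops included, and the job is handed in when it is done.

Besides the shell and the picture viewer there is one more tool, called after "Call:" as a command line: name --argument value ..., lists and objects as JSON in quotes. play_rows: Moves the arm, as the interface text tells. Shift numbers are shares of 2.5 cm and turn numbers shares of 90 degrees, none past 1 either way. Its arguments: {"type":"object","properties":{"targets":{"type":"array"},"newtons":{"type":"number"}},"required":["targets"]}

```bash
ls; mkdir -p pics; python3 - <<'E'
from bench import *
import cv2
print(get_state(), grip_point_offset)
for n in ("scene","side"):
    cv2.imwrite(f"pics/{n}0.png",get_image(n)); print(n,calibration(n))
print(calibration("wrist"))
E
```

```text
pics
{'time': 0.0, 'joint_positions': array([ 1.19108272,  0.32182467, -0.07007711,  1.45167605,  0.02262115,
        1.37079719, -0.05691252]), 'qd': array([-1.92034126e-03, -1.22849560e-03, -8.52234272e-05, -4.13457120e-04,
       -1.46878542e-03,  2.77254448e-03, -1.89780057e-04]), 'joint_torque': array([-1.23070922e-04, -4.91283882e+01, -4.04255250e-01, -3.12524450e+01,
       -6.40663714e-02,  4.37274633e-02,  1.93941960e-04]), 'position': array([ 0.24914267, -0.59975565,  0.22145986]), 'tool_rot': array([ 0.9154068 ,  1.37186014, -0.91382247]), 'ft_force': array([-0.17607447,  1.15410845,  0.03480211]), 'torque': array([-0.01809078,  0.0485808 , -0.01382041]), 'grip_width': 0.9956664537218622} 0.0187
scene {'fx': 513.4658254690632, 'fy': 513.4658254690632, 'cx': 323.0234445824182, 'cy': 241.09467838337045, 'rvec': array([ 1.71914085,  2.10723289, -0.59537656]), 'tvec': array([ 0.04087491, -0.40494548,  1.52376706])}
side {'fx': 529.0071017524051, 'fy': 529.0071017524051, 'cx': 322.2612739701503, 'cy': 235.47288501948083, 'rvec': array([ 2.25558297, -0.4925417 ,  0.19665047]), 'tvec': array([-0.46531168,  0.27342847,  0.77046093])}
{'fx': 351.330038315664, 'fy': 351.330038315664, 'cx': 315.04431231356114, 'cy': 238.36982081585535, 'hand_eye': array([[ 9.10837598e-06, -2.43395874e-01,  9.69927033e-01,
        -1.63098708e-01],
       [-5.24475361e-04, -9.69926900e-01, -2.43395836e-01,
         6.58976827e-02],
       [ 9.99999862e-01, -5.06485890e-04, -1.36489598e-04,
        -9.29695377e-04],
       [ 0.00000000e+00,  0.00000000e+00,  0.00000000e+00,
         1.00000000e+00]])}
```

View pics/scene0.png

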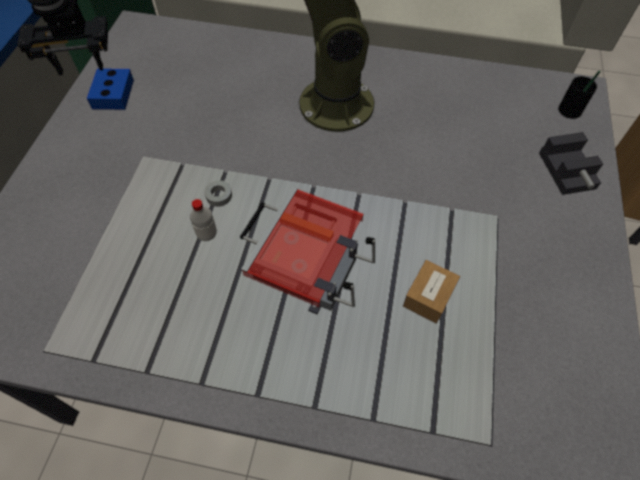

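View pics/side0.png

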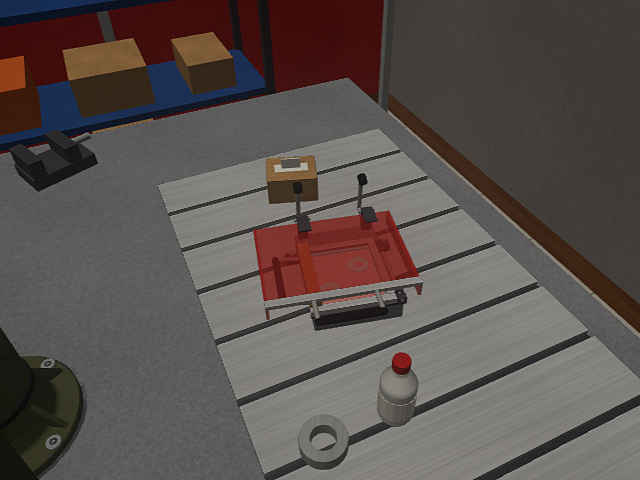

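```bash
python3 - <<'E'
import cv2,numpy as np
a=cv2.imread("pics/scene0.png")[180:320,190:390]; b=cv2.imread("pics/side0.png")[165:335,240:440]
cv2.imwrite("pics/c1.png",cv2.resize(a,None,fx=4,fy=4,interpolation=cv2.INTER_CUBIC)[:600])
cv2.imwrite("pics/c2.png",cv2.resize(b,None,fx=3.5,fy=3.5,interpolation=cv2.INTER_CUBIC)[:600])
E
```

```text
(no output)
```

View pics/c1.png

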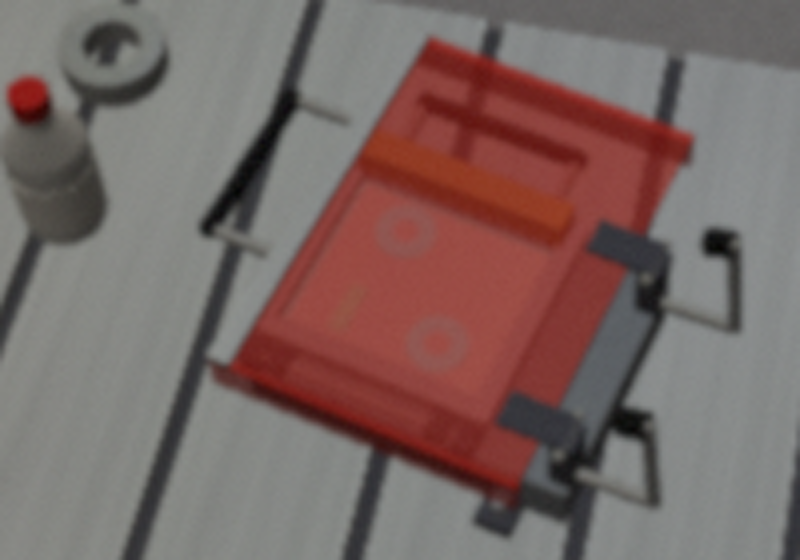

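View pics/c2.png

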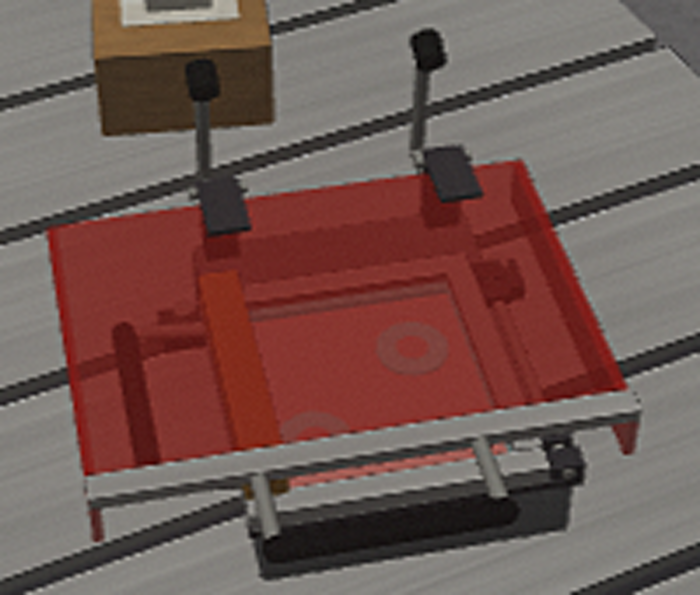

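```bash
cat > h.py <<'E'
from bench import *
import numpy as np, cv2
from scipy.spatial.transform import Rotation as R
from scipy.optimize import least_squares
C={n:calibration(n) for n in("scene","side")}
def proj(n,P):
    c=C[n];K=np.array([[c['fx'],0,c['cx']],[0,c['fy'],c['cy']],[0,0,1]])
    return cv2.projectPoints(np.array(P,float).reshape(-1,3),c['rvec'],c['tvec'],K,None)[0].reshape(-1,2)
def ray0(n,px,z):
    c=C[n];Rm=cv2.Rodrigues(c['rvec'])[0];o=-Rm.T@c['tvec'];d=Rm.T@np.array([(px[0]-c['cx'])/c['fx'],(px[1]-c['cy'])/c['fy'],1]);return o+d*(z-o[2])/d[2]
def s2w(p,S):
    p=np.atleast_2d(p)/1000.;c,s=np.cos(p_:=S[2]),np.sin(S[2])
    return np.c_[S[0]+c*p[:,0]-s*p[:,1],S[1]+s*p[:,0]+c*p[:,1],p[:,2]+.014]
E
python3 - <<'E'
from h import *
P=dict(scene=[((-50,-125,80),(262.5,204.5)),((50,-125,80),(242.5,236.75)),((-95,-60,58),(296.25,205)),((-95,40,58),(335.5,220))],
 side=[((-50,-125,80),(315.7,321.6)),((50,-125,80),(387.7,310.1)),((-95,40,58),(275.7,258.7))])
f=lambda S:np.concatenate([(proj(n,s2w([a for a,_ in v],S))-[b for _,b in v]).ravel() for n,v in P.items()])
r=least_squares(f,[.6,0,0]);print(r.x,r.fun.round(1))
S=r.x;np.save("S.npy",S)
print("cover rail",s2w((0,-125,80),S),"hinge",s2w((0,113,80),S),"glassrail",s2w((-95,-10,58),S),"ghinge",s2w((95,-10,46),S))
print("bottle",ray0("scene",(206,238),.0),ray0("side",(397,418),0),"gauge",ray0("scene",(218,193),.012),ray0("side",(324,442),.012),"box",ray0("scene",(437,280),.06))
s=get_state();print(R.from_rotvec(s['tool_rot']).as_matrix().round(3))
E
```

```text
[ 0.54178885  0.01738161 -0.23373221] [ 0.7  0.4 -0.3  0.6  0.5  0.9 -0.9  0.5  2.8 -0.2 -3.7  0.8 -0.1  1. ]
cover rail [[ 0.51283762 -0.10421949  0.094     ]] hinge [[0.56796076 0.127309   0.094     ]] glassrail [[0.44705592 0.02965646 0.072     ]] ghinge [[ 0.63188958 -0.01434942  0.06      ]]
bottle [ 0.52652728 -0.23102994  0.        ] [ 0.52431161 -0.23261987  0.        ] gauge [ 0.39506934 -0.23973174  0.012     ] [ 0.411006   -0.22712276  0.012     ] box [0.56170767 0.33133907 0.06      ]
[[-0.001  0.923  0.384]
 [ 0.002  0.384 -0.923]
 [-1.    -0.    -0.002]]
```

Call:
play_rows --targets '[{"claw": 0.65,"linear": [0,0,0],"rotation": [-0.08,0,0]},{"claw": 0.65,"linear": [0,0,0],"rotation": [-0.08,0,0]},{"claw": 0.65,"linear": [0,0,0],"rotation": [-0.08,0,0]},{"claw": 0.65,"linear": [0,0,0],"rotation": [-0.08,0,0]},{"claw": 0.65,"linear": [0,0,0],"rotation": [-0.08,0,0]},{"claw": 0.65,"linear": [0,0,0],"rotation": [-0.08,0,0]},{"claw": 0.65,"linear": [0,0,0],"rotation": [-0.08,0,0]},{"claw": 0.65,"linear": [0,0,0],"rotation": [-0.08,0,0]},{"claw": 0.65,"linear": [0,0,0],"rotation": [-0.08,0,0]},{"claw": 0.65,"linear": [0,0,0],"rotation": [-0.08,0,0]}]'

```text
time: 0.93
position: [0.2478, -0.5965, 0.2146]
tool_rot: [-0.052, 1.575, 0.072]
ft_force: [0.2, 0.1, -0.1]
grip_width: 0.375
```

```bash
cat >> h.py <<'E'
S=np.load("S.npy")
def need(target,yaw_z=None,n=1):
    "tool-axes shift (units of 25mm) to reach world TCP target, and tool turn (units of 90deg) to tool z at world yaw"
    s=get_state();M=R.from_rotvec(s['tool_rot']);d=np.array(target)-s['position']
    print("t",round(s['time'],2),"pos",s['position'].round(4),"F",s['ft_force'].round(1),"w",round(s['grip_width'],3))
    print("axes xyz rows:",M.as_matrix().T.round(3).tolist())
    print("d",d.round(4),"units",(M.inv().apply(d)/.025).round(2))
    if yaw_z is not None:
        z=np.array([np.cos(yaw_z),np.sin(yaw_z),0]);x=np.array([0,0,-1.]);T=R.from_matrix(np.c_[x,np.cross(z,x),z])
        print("turn units",((M.inv()*T).as_rotvec()/(np.pi/2)).round(3))
E
python3 -c "
from h import *
need([.513,-.104,.2],S[2]+np.pi/2)"
```

```text
t 0.93 pos [ 0.2478 -0.5965  0.2146] F [ 0.2  0.1 -0.1] w 0.375
axes xyz rows: [[-0.006, 0.012, -1.0], [-0.079, 0.997, 0.013], [0.997, 0.079, -0.005]]
d [ 0.2652  0.4925 -0.0146] units [ 0.77 18.79 12.14]
turn units [-0.801  0.003 -0.009]
```

Call:
play_rows --targets '[{"claw": 0.65,"linear": [-0.1,0,0],"rotation": [-0.08,0,0]},{"claw": 0.65,"linear": [-0.1,0,0],"rotation": [-0.08,0,0]},{"claw": 0.65,"linear": [-0.1,0,0],"rotation": [-0.08,0,0]},{"claw": 0.65,"linear": [-0.1,0,0],"rotation": [-0.08,0,0]},{"claw": 0.65,"linear": [-0.1,0,0],"rotation": [-0.08,0,0]},{"claw": 0.65,"linear": [-0.1,0,0],"rotation": [-0.08,0,0]},{"claw": 0.65,"linear": [-0.1,0,0],"rotation": [-0.08,0,0]},{"claw": 0.65,"linear": [-0.1,0,0],"rotation": [-0.08,0,0]},{"claw": 0.65,"linear": [-0.1,0,0],"rotation": [-0.08,0,0]},{"claw": 0.65,"linear": [-0.1,0,0],"rotation": [-0.08,0,0]}]'

```text
time: 1.77
position: [0.2458, -0.5935, 0.2328]
tool_rot: [-1.006, 1.307, 1.05]
ft_force: [1.2, 0.6, 0.2]
grip_width: 0.352
```

```bash
python3 -c "
from h import *
need([.513,-.104,.2],S[2]+np.pi/2)"
```

```text
t 1.77 pos [ 0.2458 -0.5935  0.2328] F [1.2 0.6 0.2] w 0.352
axes xyz rows: [[-0.011, 0.025, -1.0], [-0.971, 0.239, 0.016], [0.24, 0.971, 0.021]]
d [ 0.2672  0.4895 -0.0328] units [ 1.68 -5.71 21.54]
turn units [-0.005  0.014 -0.01 ]
```

Call:
play_rows --targets '[{"claw": 0.65,"linear": [0,-0.27,1],"rotation": [0,0.002,-0.001]},{"claw": 0.65,"linear": [0,-0.27,1],"rotation": [0,0.002,-0.001]},{"claw": 0.65,"linear": [0,-0.27,1],"rotation": [0,0.002,-0.001]},{"claw": 0.65,"linear": [0,-0.27,1],"rotation": [0,0.002,-0.001]},{"claw": 0.65,"linear": [0,-0.27,1],"rotation": [0,0.002,-0.001]},{"claw": 0.65,"linear": [0,-0.27,1],"rotation": [0,0.002,-0.001]},{"claw": 0.65,"linear": [0,-0.27,1],"rotation": [0,0.002,-0.001]},{"claw": 0.65,"linear": [0,-0.27,1],"rotation": [0,0.002,-0.001]},{"claw": 0.65,"linear": [0,-0.27,1],"rotation": [0,0.002,-0.001]},{"claw": 0.65,"linear": [0,-0.27,1],"rotation": [0,0.002,-0.001]}]'

```text
time: 2.6
position: [0.3675, -0.3619, 0.2273]
tool_rot: [-1.023, 1.328, 1.026]
ft_force: [0.6, -0.1, -0.0]
grip_width: 0.349
```

```bash
python3 -c "
from h import *
need([.513,-.104,.2],S[2]+np.pi/2)"
```

```text
t 2.6 pos [ 0.3675 -0.3619  0.2273] F [ 0.6 -0.1 -0. ] w 0.349
axes xyz rows: [[-0.009, -0.005, -1.0], [-0.969, 0.248, 0.008], [0.248, 0.969, -0.007]]
d [ 0.1455  0.2579 -0.0273] units [ 0.98 -3.09 11.45]
turn units [-0.011 -0.005 -0.005]
```

Call:
play_rows --targets '[{"claw": 0.65,"linear": [0,-0.32,1],"rotation": [0,0,0]},{"claw": 0.65,"linear": [0,-0.32,1],"rotation": [0,0,0]},{"claw": 0.65,"linear": [0,-0.32,1],"rotation": [0,0,0]},{"claw": 0.65,"linear": [0,-0.32,1],"rotation": [0,0,0]},{"claw": 0.65,"linear": [0,-0.32,1],"rotation": [0,0,0]},{"claw": 0.65,"linear": [0,-0.32,1],"rotation": [0,0,0]},{"claw": 0.65,"linear": [0,-0.32,1],"rotation": [0,0,0]},{"claw": 0.65,"linear": [0,-0.32,1],"rotation": [0,0,0]},{"claw": 0.65,"linear": [0,-0.32,1],"rotation": [0,0,0]},{"claw": 0.65,"linear": [0,-0.32,1],"rotation": [0,0,0]}]'

```text
time: 3.43
position: [0.509, -0.1265, 0.2216]
tool_rot: [-1.02, 1.334, 1.027]
ft_force: [0.8, -0.1, -0.5]
grip_width: 0.348
```

Call:
play_rows --targets '[{"claw": 0.65,"linear": [0,-0.1,0.7],"rotation": [-0.005,0,0]},{"claw": 0.65,"linear": [0,-0.1,0.5],"rotation": [0,0,0]},{"claw": 0.65,"linear": [0,0,0],"rotation": [0,0,0]}]'

```text
time: 3.68
position: [0.5234, -0.0896, 0.2204]
tool_rot: [-1.031, 1.324, 1.043]
ft_force: [-0.1, 0.6, 0.4]
grip_width: 0.356
```

```bash
cat >> h.py <<'E'
def w2wrist(P):
    c=calibration("wrist");s=get_state();H=c['hand_eye'];M=R.from_rotvec(s['tool_rot'])
    q=(M.inv().apply(np.atleast_2d(P)-s['position'])-H[:3,3])@H[:3,:3]
    return np.c_[c['fx']*q[:,0]/q[:,2]+c['cx'],c['fy']*q[:,1]/q[:,2]+c['cy']]
E
python3 -c "
from h import *
need([.513,-.104,.2],S[2]+np.pi/2)
print(w2wrist(s2w([(-50,-125,80),(50,-125,80)],S)).round(1))
cv2.imwrite('pics/w1.png',get_image('wrist'))"
```

```text
t 3.68 pos [ 0.5234 -0.0896  0.2204] F [-0.1  0.6  0.4] w 0.356
axes xyz rows: [[-0.015, -0.002, -1.0], [-0.973, 0.232, 0.014], [0.232, 0.973, -0.005]]
d [-0.0104 -0.0144 -0.0204] units [ 0.82  0.26 -0.65]
turn units [-0.    -0.003 -0.009]
[[294.5 165.2]
 [296.1 281.9]]
```

View pics/w1.png

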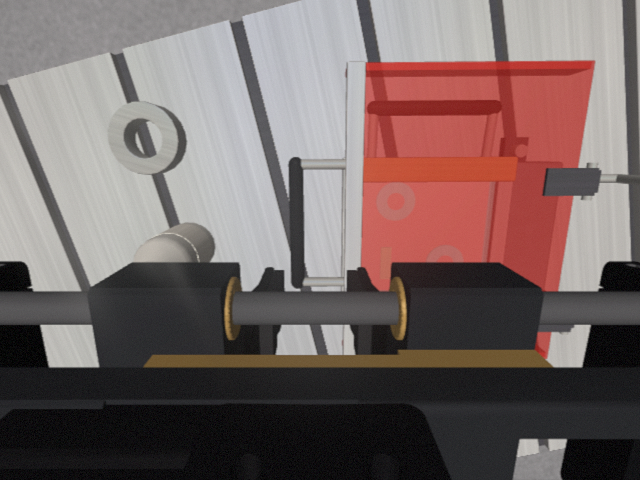

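Call:
play_rows --targets '[{"claw": 0.65,"linear": [0,0.15,-0.4],"rotation": [0,0,-0.009]},{"claw": 0.65,"linear": [0,0.1,-0.2],"rotation": [0,0,0]},{"claw": 0.65,"linear": [0.8,0,0],"rotation": [0,0,0]},{"claw": 0.65,"linear": [1,0,0],"rotation": [0,0,0]},{"claw": 0.65,"linear": [0.8,0,0],"rotation": [0,0,0]},{"claw": 0.65,"linear": [0,0,0],"rotation": [0,0,0]}]'

```text
time: 4.23
position: [0.5101, -0.1146, 0.1538]
tool_rot: [-1.034, 1.325, 1.021]
ft_force: [-1.6, -0.3, 0.3]
grip_width: 0.352
```

```bash
python3 -c "
from h import *
need([.513,-.103,.075],S[2]+np.pi/2)"
```

```text
t 4.23 pos [ 0.5101 -0.1146  0.1538] F [-1.6 -0.3  0.3] w 0.352
axes xyz rows: [[-0.002, -0.012, -1.0], [-0.97, 0.243, -0.001], [0.243, 0.97, -0.012]]
d [ 0.0029  0.0116 -0.0788] units [3.15 0.   0.52]
turn units [-0.008 -0.008  0.001]
```

Call:
play_rows --targets '[{"claw": 0.65,"linear": [0,0,0.4],"rotation": [-0.008,-0.008,0]},{"claw": 0.65,"linear": [0.5,0,0],"rotation": [0,0,0]},{"claw": 0.65,"linear": [0,0,0],"rotation": [0,0,0]}]'

```text
time: 4.48
position: [0.5122, -0.1073, 0.1416]
tool_rot: [-1.033, 1.311, 1.032]
ft_force: [-0.0, -0.2, -0.4]
grip_width: 0.354
```

```bash
python3 -c "
from h import *
need([.513,-.103,.075],S[2]+np.pi/2)"
```

```text
t 4.48 pos [ 0.5122 -0.1073  0.1416] F [-0.  -0.2 -0.4] w 0.354
axes xyz rows: [[0.001, 0.0, -1.0], [-0.972, 0.235, -0.001], [0.235, 0.972, 0.0]]
d [ 0.0008  0.0043 -0.0666] units [2.66 0.01 0.18]
turn units [-0.002  0.     0.   ]
```

Call:
play_rows --targets '[{"claw": 0.65,"linear": [0.5,0,0.15],"rotation": [0,0,0]},{"claw": 0.65,"linear": [0.6,0,0],"rotation": [0,0,0]},{"claw": 0.65,"linear": [0.6,0,0],"rotation": [0,0,0]},{"claw": 0.65,"linear": [0.5,0,0],"rotation": [0,0,0]},{"claw": 0.65,"linear": [0.3,0,0],"rotation": [0,0,0]},{"claw": 0.65,"linear": [0,0,0],"rotation": [0,0,0]}]'

```text
time: 4.98
position: [0.5167, -0.103, 0.0777]
tool_rot: [-1.037, 1.307, 1.027]
ft_force: [-0.4, -0.4, -0.8]
grip_width: 0.349
```

```bash
python3 -c "
from h import *
need([.513,-.103,.075],S[2]+np.pi/2)"
```

```text
t 4.98 pos [ 0.5167 -0.103   0.0777] F [-0.4 -0.4 -0.8] w 0.349
axes xyz rows: [[0.008, -0.002, -1.0], [-0.972, 0.235, -0.008], [0.235, 0.972, -0.0]]
d [-0.0037 -0.     -0.0027] units [ 0.11  0.15 -0.04]
turn units [-0.002 -0.     0.005]
```

Call:
play_rows --targets '[{"claw": 1,"linear": [0.1,0,0],"rotation": [0,0,0]},{"claw": 1,"linear": [0,0,0],"rotation": [0,0,0]},{"claw": 1,"linear": [0,0,0],"rotation": [0,0,0]},{"claw": 1,"linear": [0,0,0],"rotation": [0,0,0]},{"claw": 1,"linear": [0,0,0],"rotation": [0,0,0]},{"claw": 1,"linear": [0,0,0],"rotation": [0,0,0]}]' --newtons 15

```text
time: 5.48
position: [0.5171, -0.1048, 0.0761]
tool_rot: [-1.04, 1.309, 1.024]
ft_force: [0.1, -1.0, -3.0]
grip_width: 0.13
```

```bash
cat >> h.py <<'E'
def arc(hinge,r,a0,ths,uy,up=0.0187):
    "TCP targets"
    pass
def cover(th):
    return s2w((0,113-238*np.cos(th),80+238*np.sin(th)),S)[0]+[0,0,-.0187]
def coverth():
    s=get_state();p=s['position']+[0,0,.0187];h=s2w((0,113,80),S)[0];u=np.array([-np.sin(S[2]),np.cos(S[2])])
    d=p-h;a=d[:2]@u
    return np.arctan2(d[2],-a),np.hypot(a,d[2])
E
python3 -c "
from h import *
need(cover(0),S[2]+np.pi/2); print(coverth())"
```

```text
t 5.48 pos [ 0.5171 -0.1048  0.0761] F [ 0.1 -1.  -3. ] w 0.13
axes xyz rows: [[0.008, -0.005, -1.0], [-0.972, 0.235, -0.009], [0.235, 0.972, -0.003]]
d [-0.0042  0.0006 -0.0008] units [ 0.03  0.17 -0.02]
turn units [-0.002 -0.002  0.006]
(np.float64(0.003411689936433255), np.float64(0.23759672580659658))
```

Call:
play_rows --targets '[{"claw": 1,"linear": [-0.5,0,0.01],"rotation": [0,0,0]},{"claw": 1,"linear": [-0.5,0,0.04],"rotation": [0,0,0]},{"claw": 1,"linear": [-0.5,0,0.065],"rotation": [0,0,0]},{"claw": 1,"linear": [-0.49,0,0.09],"rotation": [0,0,0]},{"claw": 1,"linear": [-0.49,0,0.12],"rotation": [0,0,0]},{"claw": 1,"linear": [-0.48,0,0.14],"rotation": [0,0,0]},{"claw": 1,"linear": [-0.47,0,0.17],"rotation": [0,0,0]},{"claw": 1,"linear": [-0.46,0,0.19],"rotation": [0,0,0]}]'

```text
time: 6.15
position: [0.5226, -0.0811, 0.183]
tool_rot: [-1.042, 1.303, 1.023]
ft_force: [3.4, 1.0, -4.6]
grip_width: 0.134
```

```bash
cat > a.py <<'E'
from h import *
import sys
th,r=coverth();print("th",th,"r",r)
need(cover(th),S[2]+np.pi/2)
n,step=int(sys.argv[1]),float(sys.argv[2])
M=R.from_rotvec(get_state()['tool_rot']).inv();dt=step*.025/.238
for i in range(n): print((M.apply(cover(th+dt*(i+1))-cover(th+dt*i))/.025).round(3))
print("end th",th+n*dt)
E
python3 a.py 10 .5
```

```text
th 0.4677205356260806 r 0.23895459532852434
t 6.15 pos [ 0.5226 -0.0811  0.183 ] F [ 3.4  1.  -4.6] w 0.134
axes xyz rows: [[0.014, -0.004, -1.0], [-0.972, 0.234, -0.014], [0.234, 0.972, -0.001]]
d [-0.0038  0.0018 -0.0004] units [0.01 0.16 0.03]
turn units [-0.001 -0.001  0.009]
[-0.44  -0.006  0.237]
[-0.427 -0.006  0.259]
[-0.413 -0.005  0.281]
[-0.398 -0.005  0.303]
[-0.381 -0.005  0.323]
[-0.364 -0.004  0.343]
[-0.345 -0.004  0.361]
[-0.326 -0.004  0.379]
[-0.306 -0.004  0.396]
[-0.284 -0.003  0.411]
end th 0.9929306196596942
```

Call:
play_rows --targets '[{"claw": 1,"linear": [-0.44,0,0.25],"rotation": [0,0,0.008]},{"claw": 1,"linear": [-0.42,0,0.27],"rotation": [0,0,0]},{"claw": 1,"linear": [-0.41,0,0.29],"rotation": [0,0,0]},{"claw": 1,"linear": [-0.39,0,0.31],"rotation": [0,0,0]},{"claw": 1,"linear": [-0.37,0,0.33],"rotation": [0,0,0]},{"claw": 1,"linear": [-0.35,0,0.35],"rotation": [0,0,0]},{"claw": 1,"linear": [-0.33,0,0.37],"rotation": [0,0,0]},{"claw": 1,"linear": [-0.31,0,0.39],"rotation": [0,0,0]},{"claw": 1,"linear": [-0.29,0,0.41],"rotation": [0,0,0]},{"claw": 1,"linear": [-0.27,0,0.42],"rotation": [0,0,0]}]'

```text
time: 6.98
position: [0.5427, 0.0064, 0.2847]
tool_rot: [-1.04, 1.317, 1.025]
ft_force: [0.6, -1.7, -1.5]
grip_width: 0.129
```

```bash
python3 a.py 10 .45
```

```text
th 1.038062135943986 r 0.24306305758944713
t 6.98 pos [0.5427 0.0064 0.2847] F [ 0.6 -1.7 -1.5] w 0.129
axes xyz rows: [[0.002, -0.01, -1.0], [-0.972, 0.236, -0.005], [0.236, 0.972, -0.009]]
d [-0.0027  0.0033 -0.0044] units [0.17 0.14 0.1 ]
turn units [-0.003 -0.006  0.003]
[-0.223  0.001  0.391]
[-0.204  0.001  0.401]
[-0.185  0.001  0.41 ]
[-0.165  0.001  0.419]
[-0.145  0.001  0.426]
[-0.125  0.002  0.432]
[-0.104  0.002  0.438]
[-0.084  0.002  0.442]
[-0.063  0.002  0.446]
[-0.042  0.002  0.448]
end th 1.5107512115742383
```

Call:
play_rows --targets '[{"claw": 1,"linear": [-0.14,0,0.42],"rotation": [0,0,0]},{"claw": 1,"linear": [-0.14,0,0.42],"rotation": [0,0,0]},{"claw": 1,"linear": [-0.14,0,0.42],"rotation": [0,0,0]},{"claw": 1,"linear": [-0.14,0,0.42],"rotation": [0,0,0]},{"claw": 1,"linear": [-0.13,0,0.43],"rotation": [0,0,0]},{"claw": 1,"linear": [-0.11,0,0.43],"rotation": [0,0,0]},{"claw": 1,"linear": [-0.09,0,0.44],"rotation": [0,0,0]},{"claw": 1,"linear": [-0.07,0,0.44],"rotation": [0,0,0]}]'

```text
time: 7.65
position: [0.5634, 0.0952, 0.3181]
tool_rot: [-1.042, 1.325, 1.018]
ft_force: [0.9, -1.0, -2.2]
grip_width: 0.133
```

```bash
python3 a.py 10 .35
```

```text
th 1.4386341697626823 r 0.24491966398059747
t 7.65 pos [0.5634 0.0952 0.3181] F [ 0.9 -1.  -2.2] w 0.133
axes xyz rows: [[0.001, -0.018, -1.0], [-0.971, 0.24, -0.005], [0.24, 0.971, -0.017]]
d [-0.0027  0.0016 -0.0069] units [0.27 0.12 0.04]
turn units [-0.006 -0.011  0.003]
[-0.046  0.003  0.347]
[-0.033  0.003  0.348]
[-0.02   0.003  0.349]
[-0.007  0.003  0.35 ]
[0.006 0.003 0.35 ]
[0.019 0.003 0.349]
[0.031 0.003 0.349]
[0.044 0.003 0.347]
[0.057 0.003 0.345]
[0.07  0.003 0.343]
end th 1.8062812285862118
```

Call:
play_rows --targets '[{"claw": 1,"linear": [0.02,0,0.35],"rotation": [0,-0.01,0]},{"claw": 1,"linear": [0.04,0,0.35],"rotation": [0,0,0]},{"claw": 1,"linear": [0.05,0,0.35],"rotation": [0,0,0]},{"claw": 1,"linear": [0.06,0,0.35],"rotation": [0,0,0]},{"claw": 1,"linear": [0.06,0,0.35],"rotation": [0,0,0]},{"claw": 1,"linear": [0.07,0,0.34],"rotation": [0,0,0]},{"claw": 1,"linear": [0.08,0,0.3],"rotation": [0,0,0]},{"claw": 1,"linear": [0.08,0,0.25],"rotation": [0,0,0]}]'

```text
time: 8.32
position: [0.5817, 0.1736, 0.3134]
tool_rot: [-1.031, 1.295, 1.03]
ft_force: [0.1, 0.8, 5.3]
grip_width: 0.131
```

```bash
python3 a.py 10 .2
```

```text
th 1.7705839021314727 r 0.24293529561721278
t 8.32 pos [0.5817 0.1736 0.3134] F [0.1 0.8 5.3] w 0.131
axes xyz rows: [[0.013, 0.01, -1.0], [-0.972, 0.235, -0.01], [0.235, 0.972, 0.013]]
d [-0.0028 -0.0004 -0.0048] units [ 0.19  0.11 -0.04]
turn units [-0.002  0.008  0.007]
[0.044 0.001 0.195]
[0.048 0.001 0.194]
[0.052 0.001 0.193]
[0.056 0.001 0.192]
[0.06  0.001 0.191]
[0.064 0.001 0.189]
[0.068 0.001 0.188]
[0.072 0.001 0.186]
[0.076 0.001 0.185]
[0.08  0.001 0.183]
end th 1.9806679357449182
```

Call:
play_rows --targets '[{"claw": 1,"linear": [0.05,0,0.2],"rotation": [0,0,0]},{"claw": 1,"linear": [0.06,0,0.2],"rotation": [0,0,0]},{"claw": 1,"linear": [0.06,0,0.2],"rotation": [0,0,0]},{"claw": 1,"linear": [0.06,0,0.2],"rotation": [0,0,0]},{"claw": 1,"linear": [0.07,0,0.19],"rotation": [0,0,0]},{"claw": 1,"linear": [0.07,0,0.19],"rotation": [0,0,0]},{"claw": 1,"linear": [0.07,0,0.15],"rotation": [0,0,0]}]'

```text
time: 8.9
position: [0.5906, 0.212, 0.3007]
tool_rot: [-1.03, 1.292, 1.033]
ft_force: [-0.1, 1.1, 4.5]
grip_width: 0.132
```

```bash
python3 a.py 4 .2
```

```text
th 1.941645700848296 r 0.2418916569801976
t 8.9 pos [0.5906 0.212  0.3007] F [-0.1  1.1  4.5] w 0.132
axes xyz rows: [[0.013, 0.013, -1.0], [-0.972, 0.233, -0.01], [0.233, 0.972, 0.016]]
d [-0.0026 -0.0008 -0.0036] units [ 0.14  0.1  -0.06]
turn units [-0.001  0.01   0.006]
[0.077 0.001 0.184]
[0.081 0.001 0.183]
[0.085 0.001 0.181]
[0.089 0.001 0.179]
end th 2.025679314293674
```

Call:
play_rows --targets '[{"claw": 1,"linear": [0.05,0,0.1],"rotation": [0,0,0]},{"claw": 1,"linear": [0.05,0,0.1],"rotation": [0,0,0]},{"claw": 1,"linear": [0.03,0,0.1],"rotation": [0,0,0]},{"claw": 1,"linear": [0,0,0],"rotation": [0,0,0]}]'

```text
time: 9.23
position: [0.5907, 0.2126, 0.3003]
tool_rot: [-1.035, 1.309, 1.024]
ft_force: [2.1, 1.8, 1.2]
grip_width: 0.128
```

```bash
python3 a.py 1 .2
```

```text
th 1.944610148898795 r 0.24174004168898966
t 9.23 pos [0.5907 0.2126 0.3003] F [2.1 1.8 1.2] w 0.128
axes xyz rows: [[0.008, -0.003, -1.0], [-0.971, 0.238, -0.008], [0.238, 0.971, -0.001]]
d [-0.0026 -0.0008 -0.0035] units [ 0.14  0.09 -0.06]
turn units [-0.004 -0.     0.005]
[0.075 0.002 0.185]
end th 1.9656185522601395
```

Call:
play_rows --targets '[{"claw": 0.6,"linear": [0,0,0],"rotation": [0,0,0]},{"claw": 0.6,"linear": [0,0,0],"rotation": [0,0,0]},{"claw": 0.6,"linear": [0,0,0],"rotation": [0,0,0]},{"claw": 0.6,"linear": [0,0,0],"rotation": [0,0,0]},{"claw": 0.6,"linear": [-0.5,0,0],"rotation": [0,0,0]},{"claw": 0.6,"linear": [-0.8,0,0],"rotation": [0,0,0]},{"claw": 0.6,"linear": [-0.8,0,0],"rotation": [0,0,0]},{"claw": 0.6,"linear": [-0.5,0,0],"rotation": [0,0,0]},{"claw": 0.6,"linear": [0,0,0],"rotation": [0,0,0]}]'

```text
time: 9.98
position: [0.5885, 0.2095, 0.3648]
tool_rot: [-1.033, 1.322, 1.025]
ft_force: [-0.1, -0.3, 0.0]
grip_width: 0.402
```

```bash
python3 -c "
from h import *
need(s2w((-95,-10,200),S)[0],S[2])
im=get_image('side');cv2.imwrite('pics/s2.png',im)
P=proj('side',s2w([(a,113-238*np.cos(1.95),80+238*np.sin(1.95)) for a in(-50,50)]+[(-95,-60,58),(-95,40,58)],S));print(P.round(1))"
```

```text
t 9.98 pos [0.5885 0.2095 0.3648] F [-0.1 -0.3  0. ] w 0.402
axes xyz rows: [[-0.003, -0.008, -1.0], [-0.971, 0.241, 0.001], [0.241, 0.971, -0.008]]
d [-0.1415 -0.1799 -0.1508] units [ 6.11  3.75 -8.3 ]
turn units [ 0.994 -0.005  0.004]
[[279.5  83.6]
 [338.8  77.6]
 [283.4 303.1]
 [275.6 259.7]]
```

View pics/s2.png

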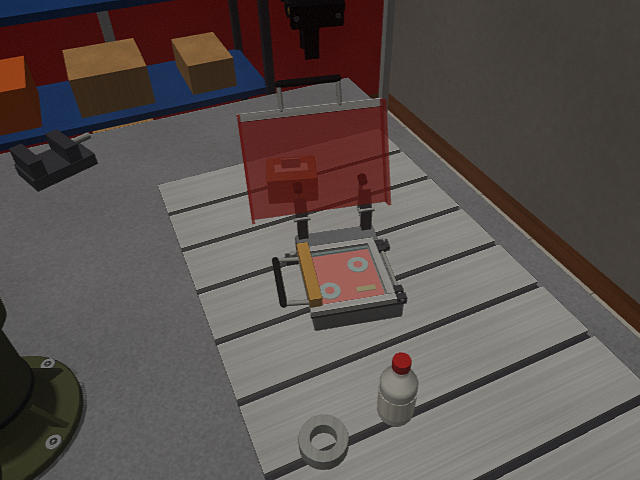

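Call:
play_rows --targets '[{"claw": 0.6,"linear": [0,0.4,-0.8],"rotation": [0,0,0]},{"claw": 0.6,"linear": [0,0.45,-1],"rotation": [0,0,0]},{"claw": 0.6,"linear": [0,0.45,-1],"rotation": [0,0,0]},{"claw": 0.6,"linear": [0,0.45,-1],"rotation": [0,0,0]},{"claw": 0.6,"linear": [0,0.45,-1],"rotation": [0,0,0]},{"claw": 0.6,"linear": [0,0.45,-1],"rotation": [0,0,0]},{"claw": 0.6,"linear": [0,0.45,-1],"rotation": [0,0,0]},{"claw": 0.6,"linear": [0,0.4,-0.8],"rotation": [0,0,0]},{"claw": 0.6,"linear": [0,0,0],"rotation": [0,0,0]}]'

```text
time: 10.78
position: [0.4492, 0.0392, 0.3553]
tool_rot: [-1.024, 1.332, 1.038]
ft_force: [1.0, -0.4, -0.4]
grip_width: 0.399
```

Call:
play_rows --targets '[{"claw": 0.6,"linear": [0,0,0],"rotation": [0.08,0,0]},{"claw": 0.6,"linear": [0,0,0],"rotation": [0.08,0,0]},{"claw": 0.6,"linear": [0,0,0],"rotation": [0.08,0,0]},{"claw": 0.6,"linear": [0,0,0],"rotation": [0.08,0,0]},{"claw": 0.6,"linear": [0,0,0],"rotation": [0.08,0,0]},{"claw": 0.6,"linear": [0,0,0],"rotation": [0.08,0,0]},{"claw": 0.6,"linear": [0,0,0],"rotation": [0.08,0,0]},{"claw": 0.6,"linear": [0,0,0],"rotation": [0.08,0,0]},{"claw": 0.6,"linear": [0,0,0],"rotation": [0.08,0,0]},{"claw": 0.6,"linear": [0,0,0],"rotation": [0.08,0,0]}]'

```text
time: 11.62
position: [0.4468, 0.0409, 0.3487]
tool_rot: [-0.066, 1.596, 0.06]
ft_force: [0.7, 0.4, -0.2]
grip_width: 0.399
```

```bash
python3 -c "
from h import *
need(s2w((-95,-10,150),S)[0],S[2])"
```

```text
t 11.62 pos [0.4468 0.0409 0.3487] F [ 0.7  0.4 -0.2] w 0.399
axes xyz rows: [[-0.026, -0.004, -1.0], [-0.08, 0.997, -0.002], [0.996, 0.08, -0.027]]
d [ 0.0002 -0.0112 -0.1847] units [ 7.39 -0.43  0.17]
turn units [ 0.2   -0.017  0.004]
```

Call:
play_rows --targets '[{"claw": 0.6,"linear": [0.5,0,0],"rotation": [0.07,-0.015,0]},{"claw": 0.6,"linear": [1,0,0],"rotation": [0.07,0,0]},{"claw": 0.6,"linear": [1,0,0],"rotation": [0.05,0,0]},{"claw": 0.6,"linear": [1,-0.2,0],"rotation": [0,0,0]},{"claw": 0.6,"linear": [1,-0.2,0],"rotation": [0,0,0]},{"claw": 0.6,"linear": [1,0,0],"rotation": [0,0,0]},{"claw": 0.6,"linear": [0.7,0,0],"rotation": [0,0,0]},{"claw": 0.6,"linear": [0,0,0],"rotation": [0,0,0]}]'

```text
time: 12.28
position: [0.4434, 0.0349, 0.184]
tool_rot: [0.182, 1.565, -0.187]
ft_force: [-0.5, -1.3, 0.0]
grip_width: 0.398
```

```bash
python3 -c "
from h import *
need(s2w((-95,-10,58-18.7),S)[0],S[2])
print(w2wrist(s2w([(-95,-60,58),(-95,40,58)],S)).round(1))
cv2.imwrite('pics/w2.png',get_image('wrist'))"
```

```text
t 12.28 pos [0.4434 0.0349 0.184 ] F [-0.5 -1.3  0. ] w 0.398
axes xyz rows: [[-0.003, -0.003, -1.0], [0.233, 0.973, -0.004], [0.973, -0.233, -0.002]]
d [ 0.0036 -0.0052 -0.1307] units [ 5.23 -0.15  0.2 ]
turn units [-0.001 -0.001  0.002]
[[321.9 297.6]
 [322.3 177.7]]
```

View pics/w2.png

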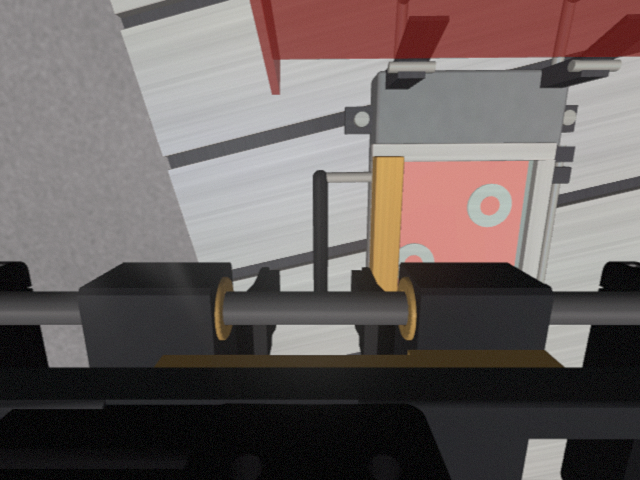

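Call:
play_rows --targets '[{"claw": 0.65,"linear": [0.5,-0.1,0.14],"rotation": [0,0,0]},{"claw": 0.65,"linear": [0.9,0,0],"rotation": [0,0,0]},{"claw": 0.65,"linear": [0.9,0,0],"rotation": [0,0,0]},{"claw": 0.65,"linear": [0.7,0,0],"rotation": [0,0,0]},{"claw": 0.65,"linear": [0.4,0,0],"rotation": [0,0,0]},{"claw": 0.65,"linear": [0,0,0],"rotation": [0,0,0]}]'

```text
time: 12.83
position: [0.4541, 0.0329, 0.1047]
tool_rot: [0.182, 1.552, -0.186]
ft_force: [0.1, 0.2, 0.4]
grip_width: 0.353
```

```bash
python3 -c "
from h import *
need(s2w((-95,-10,58-18.7),S)[0],S[2])"
```

```text
t 12.83 pos [0.4541 0.0329 0.1047] F [0.1 0.2 0.4] w 0.353
axes xyz rows: [[0.011, -0.004, -1.0], [0.232, 0.973, -0.001], [0.973, -0.232, 0.011]]
d [-0.007  -0.0032 -0.0514] units [ 2.05 -0.19 -0.27]
turn units [-0.     0.007  0.001]
```

Call:
play_rows --targets '[{"claw": 0.65,"linear": [0,-0.1,-0.3],"rotation": [0,0.007,0]},{"claw": 0.65,"linear": [0.2,-0.05,0],"rotation": [0,0,0]},{"claw": 0.65,"linear": [0.4,0,0],"rotation": [0,0,0]},{"claw": 0.65,"linear": [0.2,0,0],"rotation": [0,0,0]},{"claw": 0.65,"linear": [0,0,0],"rotation": [0,0,0]}]'

```text
time: 13.25
position: [0.4496, 0.0306, 0.0889]
tool_rot: [0.183, 1.556, -0.187]
ft_force: [0.2, -0.8, -0.2]
grip_width: 0.35
```

```bash
python3 -c "
from h import *
need(s2w((-95,-10,58-18.7),S)[0],S[2])"
```

```text
t 13.25 pos [0.4496 0.0306 0.0889] F [ 0.2 -0.8 -0.2] w 0.35
axes xyz rows: [[0.007, -0.003, -1.0], [0.233, 0.972, -0.002], [0.972, -0.233, 0.007]]
d [-0.0025 -0.0009 -0.0356] units [ 1.42 -0.06 -0.1 ]
turn units [-0.001  0.005  0.001]
```

Call:
play_rows --targets '[{"claw": 0.65,"linear": [0.4,0,-0.15],"rotation": [0,0.005,0]},{"claw": 0.65,"linear": [0.5,0,0],"rotation": [0,0,0]},{"claw": 0.65,"linear": [0.4,0,0],"rotation": [0,0,0]},{"claw": 0.65,"linear": [0.2,0,0],"rotation": [0,0,0]},{"claw": 0.65,"linear": [0,0,0],"rotation": [0,0,0]}]'

```text
time: 13.67
position: [0.4474, 0.0304, 0.051]
tool_rot: [0.183, 1.56, -0.189]
ft_force: [-0.1, 0.1, -0.3]
grip_width: 0.347
```

```bash
python3 -c "
from h import *
need(s2w((-95,-10,58-18.7),S)[0],S[2])"
```

```text
t 13.67 pos [0.4474 0.0304 0.051 ] F [-0.1  0.1 -0.3] w 0.347
axes xyz rows: [[0.002, -0.004, -1.0], [0.235, 0.972, -0.004], [0.972, -0.235, 0.003]]
d [-0.0003 -0.0008  0.0023] units [-0.09 -0.03 -0.  ]
turn units [-0.002  0.002  0.002]
```

Call:
play_rows --targets '[{"claw": 1,"linear": [-0.1,0,0],"rotation": [0,0,0]},{"claw": 1,"linear": [0,0,0],"rotation": [0,0,0]},{"claw": 1,"linear": [0,0,0],"rotation": [0,0,0]},{"claw": 1,"linear": [0,0,0],"rotation": [0,0,0]},{"claw": 1,"linear": [0,0,0],"rotation": [0,0,0]},{"claw": 1,"linear": [0,0,0],"rotation": [0,0,0]}]' --newtons 30

```text
time: 14.17
position: [0.4465, 0.0311, 0.0545]
tool_rot: [0.183, 1.562, -0.189]
ft_force: [0.7, 0.6, -3.5]
grip_width: 0.125
```

```bash
cat > g.py <<'E'
from h import *
import sys
r0=np.hypot(190,12);ph=np.arctan2(12,190)
def gl(th): return s2w((95-r0*np.cos(th+ph),-10,46+r0*np.sin(th+ph)),S)[0]+[0,0,-.0187]
s=get_state();M=R.from_rotvec(s['tool_rot']);p=s['position']-.0187*M.as_matrix()[:,0]
d=p-s2w((95,-10,46),S)[0];a=-d[:2]@[np.cos(S[2]),np.sin(S[2])]
th=np.arctan2(d[2],a)-ph;print("th",th,"r",np.hypot(a,d[2]))
need(gl(th),S[2])
n,step=int(sys.argv[1]),float(sys.argv[2]);dt=step*.025*1000/r0
for i in range(n): print((M.inv().apply(gl(th+dt*(i+1))-gl(th+dt*i))/.025).round(2))
print("end",th+n*dt)
E
python3 g.py 10 .4
```

```text
th 0.005831119928771236 r 0.19132512442943747
t 14.17 pos [0.4465 0.0311 0.0545] F [ 0.7  0.6 -3.5] w 0.125
axes xyz rows: [[0.0, -0.004, -1.0], [0.235, 0.972, -0.004], [0.972, -0.235, 0.001]]
d [ 0.0006 -0.0015 -0.0001] units [ 0.   -0.05  0.04]
turn units [-0.002  0.001  0.002]
[-0.4  -0.    0.04]
[-0.4  -0.    0.06]
[-0.39 -0.    0.08]
[-0.39 -0.    0.1 ]
[-0.38 -0.    0.12]
[-0.37 -0.    0.14]
[-0.37 -0.    0.16]
[-0.36 -0.    0.18]
[-0.35 -0.    0.2 ]
[-0.34 -0.    0.22]
end 0.5311003237213887
```

Call:
play_rows --targets '[{"claw": 1,"linear": [-0.4,0,0.04],"rotation": [0,0,0]},{"claw": 1,"linear": [-0.4,0,0.06],"rotation": [0,0,0]},{"claw": 1,"linear": [-0.39,0,0.08],"rotation": [0,0,0]},{"claw": 1,"linear": [-0.39,0,0.1],"rotation": [0,0,0]},{"claw": 1,"linear": [-0.38,0,0.12],"rotation": [0,0,0]},{"claw": 1,"linear": [-0.37,0,0.14],"rotation": [0,0,0]},{"claw": 1,"linear": [-0.37,0,0.16],"rotation": [0,0,0]},{"claw": 1,"linear": [-0.36,0,0.18],"rotation": [0,0,0]}]'

```text
time: 14.83
position: [0.4695, 0.0258, 0.1374]
tool_rot: [0.183, 1.559, -0.189]
ft_force: [5.8, 0.7, -9.8]
grip_width: 0.125
```

```bash
python3 g.py 10 .4
```

```text
th 0.4582347515683884 r 0.19295890404997998
t 14.83 pos [0.4695 0.0258 0.1374] F [ 5.8  0.7 -9.8] w 0.125
axes xyz rows: [[0.003, -0.004, -1.0], [0.234, 0.972, -0.003], [0.972, -0.234, 0.004]]
d [ 0.0018 -0.0019 -0.0013] units [ 0.05 -0.06  0.09]
turn units [-0.002  0.002  0.002]
[-0.34 -0.    0.21]
[-0.33 -0.    0.23]
[-0.32 -0.    0.24]
[-0.3  -0.    0.26]
[-0.29 -0.    0.28]
[-0.27 -0.    0.29]
[-0.26 -0.    0.3 ]
[-0.24  0.    0.32]
[-0.23  0.    0.33]
[-0.21  0.    0.34]
end 0.9835039553610059
```

Call:
play_rows --targets '[{"claw": 1,"linear": [-0.33,0,0.24],"rotation": [0,0,0]},{"claw": 1,"linear": [-0.32,0,0.25],"rotation": [0,0,0]},{"claw": 1,"linear": [-0.3,0,0.27],"rotation": [0,0,0]},{"claw": 1,"linear": [-0.28,0,0.28],"rotation": [0,0,0]},{"claw": 1,"linear": [-0.27,0,0.3],"rotation": [0,0,0]},{"claw": 1,"linear": [-0.25,0,0.31],"rotation": [0,0,0]},{"claw": 1,"linear": [-0.23,0,0.32],"rotation": [0,0,0]},{"claw": 1,"linear": [-0.21,0,0.33],"rotation": [0,0,0]}]'

```text
time: 15.5
position: [0.5161, 0.0149, 0.1962]
tool_rot: [0.181, 1.598, -0.19]
ft_force: [-9.3, 1.6, 4.7]
grip_width: 0.121
```

```bash
python3 g.py 10 .3
```

```text
th 0.8536270298388673 r 0.19514778348770961
t 15.5 pos [0.5161 0.0149 0.1962] F [-9.3  1.6  4.7] w 0.121
axes xyz rows: [[-0.035, -0.001, -0.999], [0.233, 0.972, -0.01], [0.972, -0.233, -0.034]]
d [ 0.0031 -0.0024 -0.0038] units [ 0.15 -0.06  0.15]
turn units [-0.001 -0.022  0.006]
[-0.19 -0.    0.24]
[-0.18 -0.    0.24]
[-0.17 -0.    0.25]
[-0.16 -0.    0.26]
[-0.15 -0.    0.26]
[-0.14 -0.    0.27]
[-0.13 -0.    0.27]
[-0.11 -0.    0.28]
[-0.1  -0.    0.28]
[-0.09 -0.    0.29]
end 1.2475789326833304
```

Call:
play_rows --targets '[{"claw": 1,"linear": [-0.14,0,0.25],"rotation": [0,-0.007,0]},{"claw": 1,"linear": [-0.14,0,0.26],"rotation": [0,-0.007,0]},{"claw": 1,"linear": [-0.13,0,0.26],"rotation": [0,-0.007,0]},{"claw": 1,"linear": [-0.12,0,0.27],"rotation": [0,0,0]},{"claw": 1,"linear": [-0.12,0,0.27],"rotation": [0,0,0]},{"claw": 1,"linear": [-0.11,0,0.28],"rotation": [0,0,0]},{"claw": 1,"linear": [-0.1,0,0.28],"rotation": [0,0,0]},{"claw": 1,"linear": [-0.09,0,0.28],"rotation": [0,0,0]}]'

```text
time: 16.17
position: [0.5628, 0.004, 0.2255]
tool_rot: [0.178, 1.601, -0.193]
ft_force: [-4.9, 0.5, 4.2]
grip_width: 0.124
```

```bash
python3 g.py 8 .25
```

```text
th 1.1408193671006057 r 0.19730168589578911
t 16.17 pos [0.5628 0.004  0.2255] F [-4.9  0.5  4.2] w 0.124
axes xyz rows: [[-0.039, -0.005, -0.999], [0.233, 0.972, -0.014], [0.972, -0.233, -0.037]]
d [ 0.0026 -0.0026 -0.0065] units [ 0.26 -0.07  0.14]
turn units [-0.001 -0.023  0.009]
[-0.09 -0.    0.23]
[-0.09 -0.    0.23]
[-0.08 -0.    0.24]
[-0.07 -0.    0.24]
[-0.06 -0.    0.24]
[-0.06 -0.    0.24]
[-0.05 -0.    0.25]
[-0.04 -0.    0.25]
end 1.4034539689969143
```

Call:
play_rows --targets '[{"claw": 1,"linear": [-0.05,0,0.24],"rotation": [0,-0.01,0]},{"claw": 1,"linear": [-0.04,0,0.24],"rotation": [0,-0.01,0]},{"claw": 1,"linear": [-0.04,0,0.24],"rotation": [0,-0.01,0]},{"claw": 1,"linear": [-0.03,0,0.24],"rotation": [0,-0.005,0]},{"claw": 1,"linear": [-0.02,0,0.24],"rotation": [0,0,0]},{"claw": 1,"linear": [-0.02,0,0.24],"rotation": [0,0,0]},{"claw": 1,"linear": [-0.01,0,0.22],"rotation": [0,0,0]}]'

```text
time: 16.75
position: [0.6085, -0.0069, 0.2364]
tool_rot: [0.174, 1.545, -0.198]
ft_force: [-2.9, 2.1, 3.1]
grip_width: 0.125
```

```bash
python3 g.py 4 .2
```

```text
th 1.3810417023287305 r 0.19666227133245665
t 16.75 pos [ 0.6085 -0.0069  0.2364] F [-2.9  2.1  3.1] w 0.125
axes xyz rows: [[0.015, -0.017, -1.0], [0.235, 0.972, -0.013], [0.972, -0.235, 0.019]]
d [ 0.     -0.0019 -0.0062] units [ 0.25 -0.07  0.01]
turn units [-0.002  0.012  0.008]
[-0.02  0.    0.2 ]
[-0.01  0.    0.2 ]
[-0.01  0.    0.2 ]
[-0.   0.   0.2]
end 1.486095543087254
```

Call:
play_rows --targets '[{"claw": 1,"linear": [0.05,0,0.2],"rotation": [0,0.01,0]},{"claw": 1,"linear": [0.03,0,0.15],"rotation": [0,0,0]},{"claw": 1,"linear": [0,0,0.1],"rotation": [0,0,0]},{"claw": 1,"linear": [0,0,0],"rotation": [0,0,0]},{"claw": 1,"linear": [0,0,0],"rotation": [0,0,0]}]'

```text
time: 17.17
position: [0.6265, -0.011, 0.2375]
tool_rot: [0.18, 1.552, -0.197]
ft_force: [-1.1, 0.6, 4.3]
grip_width: 0.124
```

```bash
python3 g.py 1 .1
```

```text
th 1.4759536806000366 r 0.19625299321084302
t 17.17 pos [ 0.6265 -0.011   0.2375] F [-1.1  0.6  4.3] w 0.124
axes xyz rows: [[0.009, -0.012, -1.0], [0.238, 0.971, -0.009], [0.971, -0.238, 0.011]]
d [-0.0005 -0.0019 -0.0059] units [ 0.24 -0.08 -0.  ]
turn units [-0.004  0.007  0.006]
[-0.   0.   0.1]
end 1.4890854106948521
```

Call:
play_rows --targets '[{"claw": 1,"linear": [0,0,0],"rotation": [0,0,0]},{"claw": 1,"linear": [0,0,0],"rotation": [0,0,0]},{"claw": 1,"linear": [0,0,0],"rotation": [0,0,0]},{"claw": 1,"linear": [0,0,0],"rotation": [0,0,0]},{"claw": 1,"linear": [0,0,0],"rotation": [0,0,0]},{"claw": 1,"linear": [0,0,0],"rotation": [0,0,0]}]'

```text
time: 17.67
position: [0.6264, -0.011, 0.2375]
tool_rot: [0.179, 1.551, -0.197]
ft_force: [-1.0, 0.7, 2.8]
grip_width: 0.127
```

```bash
python3 g.py 1 .1; python3 - <<'E'
from h import *
r0=np.hypot(190,12);ph=np.arctan2(12,190)
im=get_image('side');cv2.imwrite('pics/s3.png',cv2.resize(im[30:330,200:470],None,fx=2,fy=2,interpolation=cv2.INTER_CUBIC))
for th in(1.397,1.467,1.537):
    P=[(95-r0*np.cos(th+ph),y,46+r0*np.sin(th+ph)) for y in(-60,40)]
    print(th,((proj('side',s2w(P,S))-[200,30])*2).round(1).tolist())
E
```

```text
th 1.4754283646526605 r 0.196283760366225
t 17.67 pos [ 0.6264 -0.011   0.2375] F [-1.   0.7  2.8] w 0.127
axes xyz rows: [[0.01, -0.013, -1.0], [0.238, 0.971, -0.01], [0.971, -0.237, 0.013]]
d [-0.0005 -0.0019 -0.0059] units [ 0.24 -0.08 -0.  ]
turn units [-0.004  0.008  0.006]
[-0.   0.   0.1]
end 1.488560094747476
1.397 [[389.0, 342.1], [351.7, 263.6]]
1.467 [[407.4, 338.6], [368.5, 260.4]]
1.537 [[425.7, 336.0], [385.1, 258.3]]
```

View pics/s3.png

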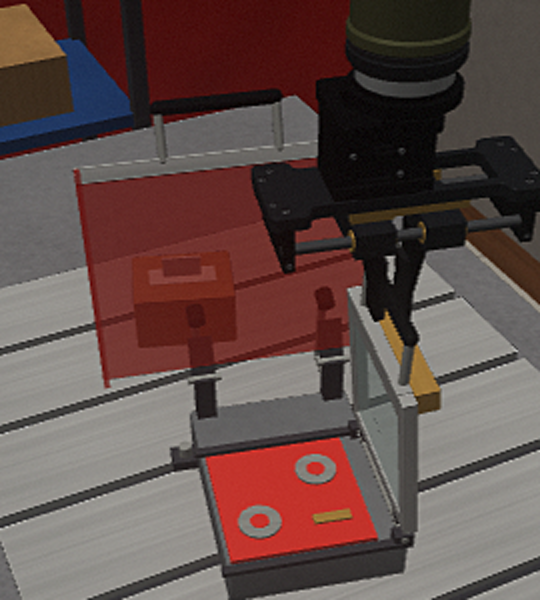

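```bash
python3 -c "
from h import *
s=get_state();print(np.abs(s['qd']).max(),s['grip_width']);print(close_job())"
```

```text
0.0019626100945523608 0.1252173585291181
the job is handed in; nothing more can be done
None
```

I laid the dust cover back on its stop and let it go. I then raised the glass by its rail and handed the job in at 17.7 s, with the rail still gripped at a 30 N setting. No verdict was reported.

- **Glass angle:** about 1.475 rad from the arm's pose, against a target of 1.467 ± 0.07. The last side picture put the end of the rail within about 4 enlarged pixels of where it should be, which agrees.
- **Stillness and grip:** joint speeds were below 0.002 rad/s. The opening of about 11 mm fits the 12 mm bar.
- **Cover:** it stopped moving when pushed further at about 1.94 rad. After release, its rail appeared where the stop position predicts, and the last picture still shows it leaning there, untouched.
- **Bystanders:** the bottle, ring gauge and box had not moved in the picture taken after the cover was released. The last crop showed only the box, still in place. I saw no contact with the pane.
- **What disagreed:** both rails measured 4–7 mm further from their hinges than given while gripped. I think they slid slightly towards the fingertips. At the end the glass rail was still about 6 mm out, and this barely changes the angle estimate.

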